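Square up the serving board with the bench scraper

TASK

Take the bench scraper from its rest and use its blade to nudge the clean wooden serving board along the metal station until it lies flat and square in the corner, touching both fences. Keep the gripper itself off the board. Then hang the scraper back upright in its rest the way it was, leaving the board in the corner and the other things on the counter (desk bell, sauce cup, wrapped cutlery) where they are.

Things in the scene. Friction and masses are not known exactly. Their poses are not given: they have to be found in the camera images.
- station: fixed metal station, left or right, yaw within 0.3: flat base 190 (x) by 230 mm (y), 8 mm thick; two fences 12 mm thick, 24 mm high above the base top, one along its +x edge (inner face at x = +83 mm), one along its +y edge (inner face at y = +103 mm), meet in a square corner; -x and -y sides are open. Origin: centre of the underside, on the worktop, z up
- station_corner (a point): the inner corner where the two fences meet, on the top of the station's base (83, 103, 8 mm in the station's frame); same axes as the station
- board: loose wooden board on the station's base, a few cm short of both fences, up to 0.2 rad askew: 110 (its x) by 150 mm (its y), 14 mm thick, about 0.35 kg. Origin: centre of its underside, z up. Its +x edge goes to the station's +x fence, its +y edge to the +y fence: origin then at x = 28, y = 28, z = 8 mm in the station's frame, axes parallel
- rest: fixed scraper rest: black base 130 (x) by 70 mm (y), 8 mm thick, with four steel posts (14 x 11 mm) at x = +-33, y = +-12.5 mm, tops 78 mm above the worktop; along x between them runs a 14 mm wide gap for the blade. Origin: centre of the underside, on the worktop, z up; yaw within 0.4 rad
- scraper: bench scraper, 0.2 kg, hung in its rest, handle lying on the post tops, blade down in the gap. Steel blade 80 wide (x), 4 thick (y), 60 mm high; above it a dark wooden handle 120 (x) by 24 (y, flat sides to grasp) by 30 mm high (z 60 to 90). Origin: middle of the blade's lower edge, z up. Hung, it is at x = 0, y = 0, z = 18 mm in the rest's frame, x axes parallel (either way round)
- desk_bell: white desk bell, 83 mm across, 58 mm high, at the back; bystander; origin at the centre of its underside
- sauce_cup_1: loose black sauce cup, 51 mm across, 29 mm high, standing on the worktop between the station and the rest; bystander; origin at the centre of its underside
- cutlery_sleeve_3: paper-wrapped cutlery set, 24 x 150 x 9 mm (long along its y), lying between the station and the rest; bystander; origin at the centre of its underside
Not all that is in view belongs to the job. What is shaped like the scraper but white is not meant.

How it is judged (in metres and radians):
On the way, in this order (a step that is already met when the one before it is completed fails the run):
1. the scraper is lifted out of its rest (z of scraper in the frame of rest above 0.08 m), for 0.1 s.
2. the board lies square in the corner against both fences, while the scraper is away from its rest (x of board in the frame of station between 0.0255 and 0.0305 m and y of board in the frame of station between 0.0255 and 0.0305 m and z of board in the frame of station below 0.0105 m and angle between the x axis of board and the x axis of station, either way round below 0.02 rad and horizontal distance between scraper and rest above 0.1 m), for 0.2 s.
At the end, for the whole second after the job is handed in: The board lies flat on the station, each edge within 2.5 mm of its fence and parallel within 0.02 rad, at rest; the scraper hangs upright in its rest (within 18 mm along the gap, 6 mm across it, 3 mm of its resting height, tilted less than 0.06 rad), at rest (x of board in the frame of station between 0.0255 and 0.0305 m and y of board in the frame of station between 0.0255 and 0.0305 m and z of board in the frame of station below 0.0105 m and angle between the x axis of board and the x axis of station, either way round below 0.02 rad and linear speed of each of board, scraper below 0.02 m/s and x of scraper in the frame of rest between -0.018 and 0.018 m and y of scraper in the frame of rest between -0.006 and 0.006 m and z of scraper in the frame of rest between 0.015 and 0.021 m and angle between scraper's own z axis and vertical below 0.06 rad); the robot touches nothing.
It fails at once if the gripper or arm touches the board (contact force between any of the fingers, the arm and board above 0.5 N).
It fails at once if the board is tipped up (angle between board's own z axis and vertical above 0.3 rad).
It fails at once if the white desk bell is shifted more than 25 mm (distance of desk_bell from where it was at the start of the episode above 0.025 m).
It fails at once if the black sauce cup is shifted more than 25 mm (distance of sauce_cup_1 from where it was at the start of the episode above 0.025 m).
It fails at once if the wrapped cutlery is shifted more than 25 mm (distance of cutlery_sleeve_3 from where it was at the start of the episode above 0.025 m).
It also fails if it takes over 72 s, if anything falls off the work surface, if the arm or the gripper's body presses on something with over 40 N, if the wrist force passes 120 N, or if a joint passes its speed limit or range.

ROBOT

A 6-joint arm with a two-finger parallel gripper is mounted at the origin on a cart in front of the work surface, level with it; the furniture and walls round the work are solid. World frame = base frame: x ahead of the robot, y to its left, z up, the work surface at z = 0. Lengths are in mm, angles in rad, forces in N, time in s.
With the tool pointing down it reaches from about 400 to 925 mm from the base axis. Payload 12.5 kg.
Tool frame: the origin (TCP) lies midway between the tips of the shut fingers; the grasp point (between the pads) lies 19 mm behind it; z points along the fingers, y is the line along which they close (so a half turn about z gives the same grasp; the last joint's range is limited). The gripper opens to 95 mm and grips with 3 to 60 N. Pads are 20 mm wide; open, the fingers measure 119 mm over their backs; the gripper's body (75 mm by 180 mm) begins 59 mm behind the grasp point.
Start: joints at [-1.387, 0.491, 1.559, -0, 1.092, -0.106], TCP at [178.623, -598.95, 214.661] pointing down, gripper open.
Joint ranges: [-3.1, 3.1], [-0.84, 2.19], [0.05, 2.79], [-1.13, 4.28], [0.06, 2.93], [-2.69, 2.69]. Speed limits (rad/s): [2.22, 2.22, 2.79, 3.14, 3.14, 3.14].

INTERFACE

Orientations are given as [roll, pitch, yaw] about the fixed x, y, z axes, in that order (R = Rz(yaw) Ry(pitch) Rx(roll)).
In Python, from cell import env gives the robot as it stands.
- The arm moves only by the tool arm_command, never from a script. Its argument "targets" is a list of rows, each a list of 5 numbers: the shift along the tool's x, y, z in mm, then the turn about the tool's z in degrees, then the opening, from 0 (shut) to 1 (fully open). In form: [[tx, ty, tz, roll, fingers], ...]. A call has 1 to 5 rows; each row is the pose to reach, as a shift and turn from the pose commanded when the call began, along the tool's axes at that moment; what a row does not reach only later rows make up. A row lasts 1/10 s, in which the tool goes at most 50 mm and 8.59 degrees, less where a joint would pass 70% of its speed; a pose out of reach is approached as far as the arm can. A call with a gripper value outside its range is refused whole. The fingers move at their own pace and stop on an object; the grip force is fixed at half the most. Time passes only in rows, so rows that repeat a pose let the fingers close. It gives the time, the measured TCP pose, the force, the opening and the grip force at its end, in the units of the state.
- env.state(): the state, without advancing time (a new reading comes with each control period).
- env.read_camera(name): name is "scene" or "top"; returns a dict with "frame" (420x560x3 uint8, red, green, blue), "vertical_fov" (degrees; the focal length in pixels is half the picture's height over the tangent of half this angle, whatever the lens; pixels are square), "cx", "cy" (the principal point, pixels), "world_from_camera" (4x4, takes a point from camera to world coordinates). Camera axes: x right, y down, z forward; pixel columns grow to the right and rows downward; lengths in mm; the calibration is good to about 2 mm. A picture is of the moment at which its call begins. There is no depth.
- env.job_done(): hands the job in; it is judged then, once.
The state is a dict: "t": time; "joints": joint angles; "qvel": joint speeds; "tau": joint torques, N m; "eef_pos": TCP position; "tcp_rot": TCP orientation; "ft_force": force on the tool from outside, world axes, zero at the start; "moment": the same for the moment, N m; "opening": opening from 0.0 (shut) to 1.0 (fully open); "grip_force": force on a finger pad.
Only numpy, scipy, OpenCV 4.12 (cv2) and the standard library are available. Lean on these libraries where they do the work, as an engineer would, in place of code of your own. Each camera call takes 0.05 s, during which the arm holds its last target. There are 200 camera calls.

## Working session

There is one attempt and no reset: what is moved stays moved. The work goes in short steps, Python scripts to look and compute and a tool call to move; the robot and the scene stay as the last step left them, time stands still between calls to the robot, and variables do not carry over. Pictures are saved under pics/ and viewed, at most 13 in all, crops included, and the job is handed in when it is done.

Besides the shell and the picture viewer there is one more tool, called after "Call:" as name(argument=value, ...) on one line, values as JSON. arm_command: Moves the arm, as the interface text tells. Its arguments: {"type":"object","properties":{"targets":{"type":"array","items":{"type":"array","items":{"type":"number"}}}},"required":["targets"]}

```bash
mkdir -p pics; ls; python3 - <<'E'
from cell import env
import cv2,pickle
s=env.state();print(s)
d={}
for n in("scene","top"):
    c=env.read_camera(n);d[n]=c
    cv2.imwrite(f"pics/{n}0.png",c["frame"][:,:,::-1])
    print(n,c["vertical_fov"],c["cx"],c["cy"],c["world_from_camera"].round(3).tolist())
pickle.dump(d,open("cam0.pkl","wb"))
E
```

```text
pics
{'t': 0.0, 'joints': array([-1.38662693e+00,  4.91532852e-01,  1.55943577e+00, -2.06826819e-05,
        1.09169600e+00, -1.05606638e-01]), 'qvel': array([ 0.00057092,  0.00084138,  0.00050394, -0.00041898, -0.00036871,
       -0.00149528]), 'tau': array([-2.31476428e-03, -6.12658167e+01, -2.58181232e+01,  6.91869948e-02,
        4.82838694e-02, -1.07860865e-04]), 'eef_pos': array([ 178.55532165, -598.70411661,  214.08305156]), 'tcp_rot': array([-3.14052473e+00, -9.47544779e-05,  2.89785527e-01]), 'ft_force': array([ 0.44286337,  0.40208551, -0.15646527]), 'moment': array([ 0.0349331 , -0.03751016,  0.03108795]), 'grip_force': 0.0, 'opening': 0.9995042765440497}
scene 44.03376271867052 282.0032454997139 206.85207820525014 [[-0.885, -0.236, 0.401, -5.687], [-0.465, 0.431, -0.773, 1182.926], [0.01, -0.871, -0.492, 805.091], [0.0, 0.0, 0.0, 1.0]]
top 48.617879570736505 280.5520846726654 212.27467994622873 [[-0.012, -0.988, 0.154, 439.045], [-1.0, 0.011, -0.005, -41.147], [0.003, -0.154, -0.988, 1111.771], [0.0, 0.0, 0.0, 1.0]]
```

View pics/scene0.png

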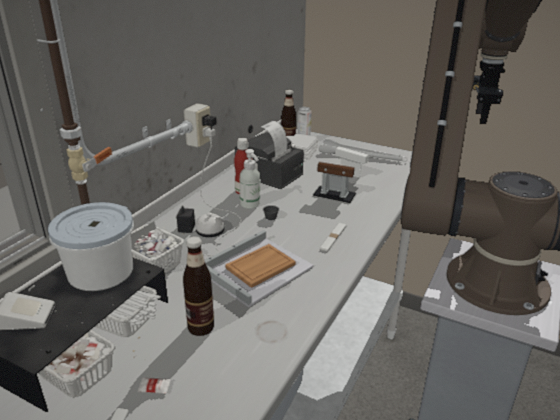

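View pics/top0.png

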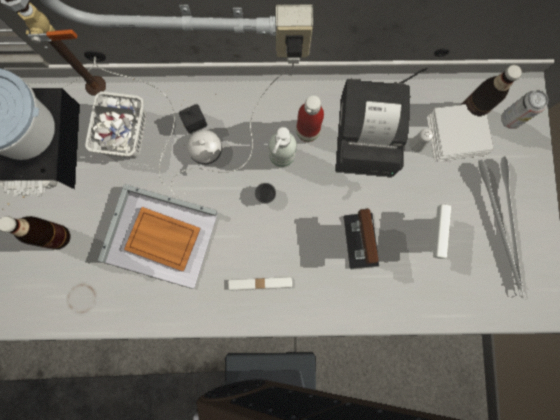

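Scene view: the station with the board is at about (262,265) and the dark-handled scraper in its rest at (335,180). Top view: station (160,237), board (163,238), rest (362,240), cup (265,193), cutlery (260,284), bell (205,147).

Could be taken for the scraper: brown handle over the rest at top (369,235); white scraper-shaped object at (443,231); wrapped cutlery at (260,284). I choose the brown one in the rest and will check it in the crop.

```bash
cat > h.py <<'E'
import numpy as np,cv2,pickle
def cast(c,px,z):
    px=np.atleast_2d(np.asarray(px,float));f=c["frame"].shape[0]/2/np.tan(np.radians(c["vertical_fov"]/2))
    d=np.c_[(px[:,0]-c["cx"])/f,(px[:,1]-c["cy"])/f,np.ones(len(px))];T=np.asarray(c["world_from_camera"])
    d=d@T[:3,:3].T;o=T[:3,3];return o+d*((z-o[2])/d[:,2])[:,None]
def blob(c,box,lo,hi):
    x0,y0,x1,y1=box;hsv=cv2.cvtColor(c["frame"],cv2.COLOR_RGB2HSV)
    m=np.zeros(hsv.shape[:2],np.uint8);m[y0:y1,x0:x1]=cv2.inRange(hsv[y0:y1,x0:x1],lo,hi)
    cs,_=cv2.findContours(m,cv2.RETR_EXTERNAL,cv2.CHAIN_APPROX_NONE)
    return max(cs,key=cv2.contourArea)[:,0].astype(float)
def rect(c,cnt,z):
    w=cast(c,cnt,z)[:,:2];r=cv2.minAreaRect(w.astype(np.float32));return r
E
python3 - <<'E'
from h import *
d=pickle.load(open("cam0.pkl","rb"));c=d["top"]
b=blob(c,(100,180,220,290),(5,110,80),(25,255,255));print("board",rect(c,b,22),b.min(0),b.max(0))
h=blob(c,(340,200,385,275),(0,70,20),(20,255,255));print("handle",rect(c,h,108),h.min(0),h.max(0))
k=blob(c,(335,200,385,275),(0,0,0),(180,255,60));print("restdark",rect(c,k,8),k.min(0),k.max(0))
f=c["frame"][:,:,::-1]
a=cv2.resize(f[200:275,335:385],None,fx=8,fy=8,interpolation=cv2.INTER_CUBIC)
b=cv2.resize(f[180:293,96:224],None,fx=5,fy=5,interpolation=cv2.INTER_CUBIC)
cv2.imwrite("pics/rest1.png",a);cv2.imwrite("pics/stat1.png",b)
E
```

```text
board ((550.3772583007812, 233.29119873046875), (149.84715270996094, 107.39752197265625), 69.38663482666016) [125. 208.] [199. 270.]
handle ((541.7267456054688, -235.37071228027344), (118.72076416015625, 27.34864616394043), 7.631231307983398) [358. 209.] [378. 263.]
restdark ((539.1168823242188, -226.27406311035156), (131.99615478515625, 63.4890251159668), 15.340191841125488) [344. 212.] [377. 267.]
```

View pics/rest1.png

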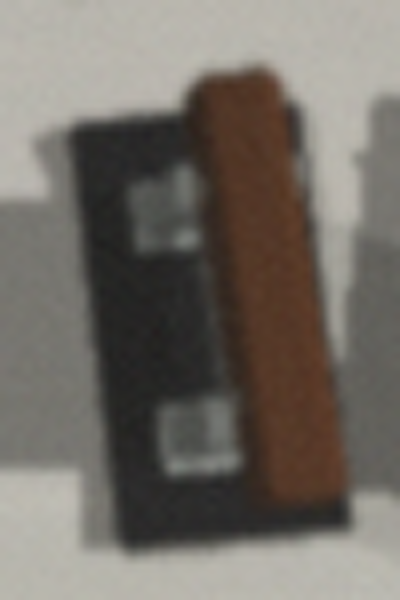

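View pics/stat1.png

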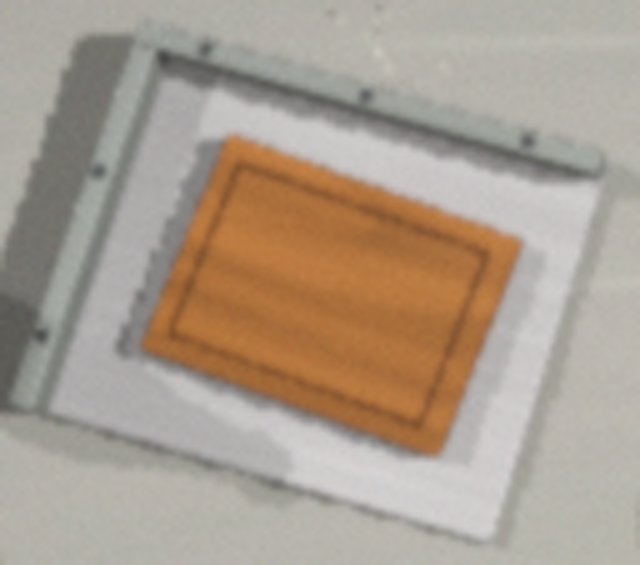

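The crop confirms the brown wooden handle lying on the steel posts of the black rest (handle top face from (205,75) to (348,498) in the crop). The station crop shows the fences at the top (+x) and left (+y), with the board about 30 mm short of both.

```bash
cat >> h.py <<'E'
def fit(P,Q): # Q = R P + t
    P=np.array(P,float);Q=np.array(Q,float);p=P-P.mean(0);q=Q-Q.mean(0)
    a=np.arctan2((p[:,0]*q[:,1]-p[:,1]*q[:,0]).sum(),(p*q).sum());R=np.array([[np.cos(a),-np.sin(a)],[np.sin(a),np.cos(a)]])
    t=Q.mean(0)-R@P.mean(0);return a,t,(P@R.T+t-Q)
E
python3 - <<'E'
from h import *
c=pickle.load(open("cam0.pkl","rb"))["top"]
def cr(p,o,s): return (np.array(p)+.5)/s-.5+o
def w(p,o,s,z): return np.vstack([cast(c,cr([q],o,s),zz)[:,:2] for q,zz in zip(p,z)])
ro=(335,200);so=(96,180)
pr=lambda n,f:print(n,f[0].round(4),f[1].round(1),f[2].round(1).tolist())
pr("rest",fit([(65,35),(-65,35),(-65,-35),(65,-35)],w([(72,122),(122,548),(352,527),(302,105)],ro,8,[8]*4)))
pr("handle",fit([(60,12),(-60,12),(-60,-12),(60,-12)],w([(203,76),(266,502),(348,498),(279,70)],ro,8,[108]*4)))
S=fit([(95,115),(95,-115),(-95,115),(-95,-115)],w([(140,22),(606,153),(8,400),(497,542)],so,5,[32,32,32,8]));pr("station",S)
B=fit([(55,75),(-55,75),(-55,-75),(55,-75)],w([(228,136),(142,348),(438,455),(522,242)],so,5,[22]*4));pr("board",B)
a=S[0];R=np.array([[np.cos(a),-np.sin(a)],[np.sin(a),np.cos(a)]])
print("board in station",R.T@(B[1]-S[1]),B[0]-a)
d=pickle.load(open("cam0.pkl","rb"));c2=d["scene"]
h=blob(c2,(310,155,365,185),(0,70,20),(20,255,255));print("scene handle bbox",h.min(0),h.max(0),cast(c2,[(h.min(0)+h.max(0))/2],95))
b=blob(c2,(210,235,310,290),(5,110,80),(25,255,255));print("board scene",rect(c2,b,22))
E
```

```text
rest 0.0767 [ 542.5 -237.7] [[0.9, 0.2], [-1.5, 0.8], [-1.4, -0.8], [1.9, -0.2]]
handle 0.1098 [ 543.5 -237.1] [[0.8, 1.5], [-2.3, 0.8], [-0.5, -0.9], [2.0, -1.5]]
station -0.2903 [557.7 240.5] [[1.7, -1.1], [1.3, -0.1], [-2.4, -0.5], [-0.6, 1.7]]
board -0.3557 [550.3 232.5] [[1.6, -0.4], [-1.3, 1.1], [-2.1, -0.0], [1.7, -0.7]]
board in station [-4.7998425  -9.78887436] -0.06539306570820286
scene handle bbox [318. 163.] [353. 176.] [[ 536.13719836 -229.56802182   95.        ]]
board scene ((542.24267578125, 243.4845733642578), (151.1094207763672, 112.87748718261719), 69.26219940185547)
```

Call:
arm_command(targets=[[40,-21,0,0,1],[80,-43,0,0,1],[120,-64,0,0,1],[160,-86,0,0,1],[200,-107,0,0,1]])

```text
t: 0.6
eef_pos: [340.6, -437.7, 214.5]
tcp_rot: [-3.141, 0.0, 0.289]
ft_force: [0.1, -0.6, -0.1]
opening: 1.002
grip_force: 0.0
```

Call:
arm_command(targets=[[40,-21,0,0,1],[80,-43,0,0,1],[120,-64,0,0,1],[160,-86,0,0,1],[200,-107,0,0,1]])

```text
t: 1.1
eef_pos: [501.8, -277.9, 214.5]
tcp_rot: [-3.141, 0.0, 0.29]
ft_force: [0.8, -0.5, 0.7]
opening: 1.001
grip_force: 0.0
```

Call:
arm_command(targets=[[20,-10,10,5,1],[40,-20,20,11.2,1],[52.5,-28.4,30,11.2,1],[52.5,-28.4,30,11.2,1],[52.5,-28.4,30,11.2,1]])

```text
t: 1.6
eef_pos: [542.6, -237.6, 184.5]
tcp_rot: [-3.141, 0.001, 0.097]
ft_force: [-1.1, 0.2, -0.0]
opening: 1.001
grip_force: 0.0
```

```bash
python3 - <<'E'
from cell import env
from h import *
s=env.state();print(s["t"],s["eef_pos"],s["tcp_rot"],s["joints"].round(2))
d={n:env.read_camera(n) for n in("scene","top")};pickle.dump(d,open("cam1.pkl","wb"))
def proj(c,P):
    T=np.linalg.inv(c["world_from_camera"]);f=210/np.tan(np.radians(c["vertical_fov"]/2));q=T[:3,:3]@P+T[:3,3];return q[:2]/q[2]*f+[c["cx"],c["cy"]]
out=[]
for n in d:
    c=d[n];im=c["frame"][:,:,::-1].copy();p=proj(c,s["eef_pos"]);q=proj(c,np.array([542.5,-237.4,8.]));print(n,p,q)
    x,y=int(p[0])-50,int(p[1])-50
    if n=="top": x,y=310,180
    else: x,y=290,110
    k=cv2.resize(im[y:y+100,x:x+95],None,fx=4,fy=4,interpolation=cv2.INTER_CUBIC)
    pts=[(s["eef_pos"],(0,0,255))]+[(np.array([542.5+a*.996-b*.085,-237.4+a*.085+b*.996,z]),col) for a,b,z,col in[(65,35,8,(0,255,0)),(-65,35,8,(0,255,0)),(-65,-35,8,(0,255,0)),(65,-35,8,(0,255,0)),(60,12,108,(255,0,255)),(-60,12,108,(255,0,255)),(-60,-12,108,(255,0,255)),(60,-12,108,(255,0,255))]]
    for P,col in pts: cv2.circle(k,tuple(int(v) for v in (proj(c,P)-[x,y]+.5)*4),3,col,-1)
    out.append(k)
cv2.imwrite("pics/both2.png",np.hstack(out))
E
```

```text
1.6 [ 542.59377959 -237.60210381  184.48218195] [-3.14139347e+00  6.76690724e-04  9.69537498e-02] [-0.52  0.48  1.68 -0.    0.99  0.95]
scene [336.30562578 142.16328137] [333.03206881 192.14897041]
top [376.31109005 231.55743393] [360.91346113 240.00698529]
```

View pics/both2.png

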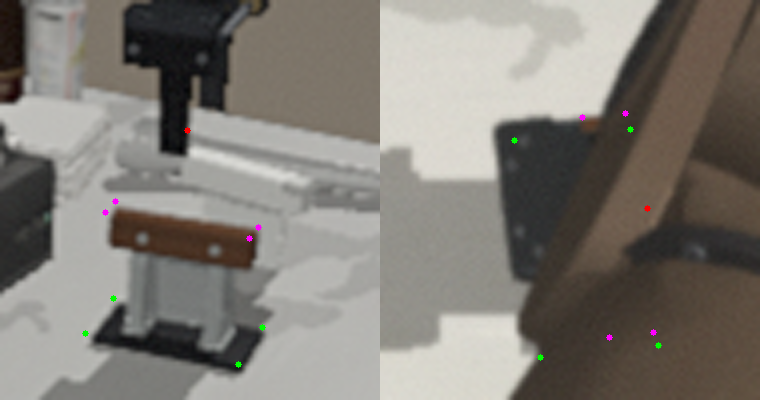

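Scene (left): the gripper is above the brown handle at (185,238) in the crop, and the TCP marker sits between the fingertips. My top-view rest estimate is about 1.5 px off in this view, which is a few mm. In the top crop the arm hides the rest. I'll descend and close, watching the force.

Call:
arm_command(targets=[[0,-2,30,0,1],[0,-2,60,0,1],[0,-2,85,0,1],[0,-2,102,0,1],[0,-2,102,0,1]])

```text
t: 2.2
eef_pos: [541.6, -235.8, 81.2]
tcp_rot: [-3.14, 0.002, 0.094]
ft_force: [-0.4, -0.0, 0.6]
opening: 1.002
grip_force: 0.0
```

Call:
arm_command(targets=[[0,0,0,0,0.4],[0,0,0,0,0.4],[0,0,0,0,0.4],[0,0,0,0,0.4],[0,0,0,0,0.4]])

```text
t: 2.7
eef_pos: [542.9, -235.4, 83.1]
tcp_rot: [3.141, -0.001, 0.094]
ft_force: [0.1, 0.1, 0.4]
opening: 0.635
grip_force: 0.0
```

Call:
arm_command(targets=[[0,0,0,0,0.1],[0,0,0,0,0.1],[0,0,0,0,0.1],[0,0,0,0,0.1],[0,0,0,0,0.1]])

```text
t: 3.2
eef_pos: [542.8, -235.4, 82.6]
tcp_rot: [3.141, 0.0, 0.094]
ft_force: [0.8, -1.0, 0.4]
opening: 0.25
grip_force: 29.7
```

Call:
arm_command(targets=[[0,0,10,0,0],[0,0,-20,0,0],[0,0,-50,0,0],[0,0,-80,0,0],[0,0,-110,0,0]])

```text
t: 3.7
eef_pos: [542.5, -235.2, 193.5]
tcp_rot: [-3.141, 0.001, 0.094]
ft_force: [-0.4, 0.7, -2.7]
opening: 0.251
grip_force: 29.9
```

Call:
arm_command(targets=[[-2,-45,0,0,0],[-4,-90,0,0,0],[-6,-135,0,0,0],[-8,-180,0,0,0],[-10,-225,0,0,0]])

```text
t: 4.2
eef_pos: [510.9, -10.7, 192.4]
tcp_rot: [-3.142, 0.0, 0.094]
ft_force: [0.3, 0.1, -2.3]
opening: 0.248
grip_force: 29.9
```

Call:
arm_command(targets=[[-2,-45,0,0,0],[-4,-90,0,0,0],[-6,-135,0,0,0],[-8,-180,0,0,0],[-10,-225,0,0,0]])

```text
t: 4.7
eef_pos: [479.8, 212.5, 192.4]
tcp_rot: [3.141, 0.0, 0.094]
ft_force: [1.3, 0.3, -2.5]
opening: 0.254
grip_force: 29.9
```

Call:
arm_command(targets=[[-1,-30,0,-8,0],[-1,-46,0,-16,0],[-1,-46,0,-24,0],[-1,-46,0,-32,0],[-1,-46,0,-40,0]])

```text
t: 5.2
eef_pos: [474.8, 256.6, 192.2]
tcp_rot: [-3.141, 0.001, 0.799]
ft_force: [0.3, -0.1, -2.0]
opening: 0.252
grip_force: 29.9
```

Call:
arm_command(targets=[[0,0,0,-8,0],[0,0,0,-16,0],[0,0,0,-24,0],[0,0,0,-28,0],[0,0,0,-28,0]])

```text
t: 5.7
eef_pos: [475.0, 256.4, 192.3]
tcp_rot: [-3.141, 0.0, 1.282]
ft_force: [-0.5, 0.0, -1.2]
opening: 0.251
grip_force: 29.9
```

```bash
python3 - <<'E'
from cell import env
from h import *
s=env.state();print(s["t"],s["eef_pos"],s["tcp_rot"],s["joints"].round(2))
c=env.read_camera("scene");im=c["frame"][:,:,::-1].copy()
T=np.linalg.inv(c["world_from_camera"]);f=210/np.tan(np.radians(c["vertical_fov"]/2))
def proj(P):
    q=T[:3,:3]@P+T[:3,3];return q[:2]/q[2]*f+[c["cx"],c["cy"]]
x,y=190,140
k=cv2.resize(im[y:y+150,x:x+150],None,fx=4,fy=4,interpolation=cv2.INTER_CUBIC)
p=s["eef_pos"]
yaw=s["tcp_rot"][2];ex=np.array([np.cos(yaw),np.sin(yaw),0]);z=np.array([0,0,1.])
for off in(64.6,54.6):
  for a in(-40,40):
    P=p+ex*a-z*off;cv2.circle(k,tuple(int(v) for v in (proj(P)-[x,y]+.5)*4),3,(0,0,255) if off>60 else (255,0,0),-1)
a=-.2903;R=np.array([[np.cos(a),-np.sin(a)],[np.sin(a),np.cos(a)]])
for q in[(95,115,32),(95,-115,32),(-95,115,32),(-95,-115,8),(-95,-115,0)]:
    P=np.r_[R@q[:2]+[557.7,240.5],q[2]];cv2.circle(k,tuple(int(v) for v in (proj(P)-[x,y]+.5)*4),3,(0,255,0),-1)
cv2.imwrite("pics/s3.png",k)
E
```

```text
5.7 [474.96124829 256.38116629 192.29223759] [-3.14112436e+00  4.93802890e-04  1.28211377e+00] [ 0.37  0.4   1.79 -0.    0.95  0.66]
```

View pics/s3.png

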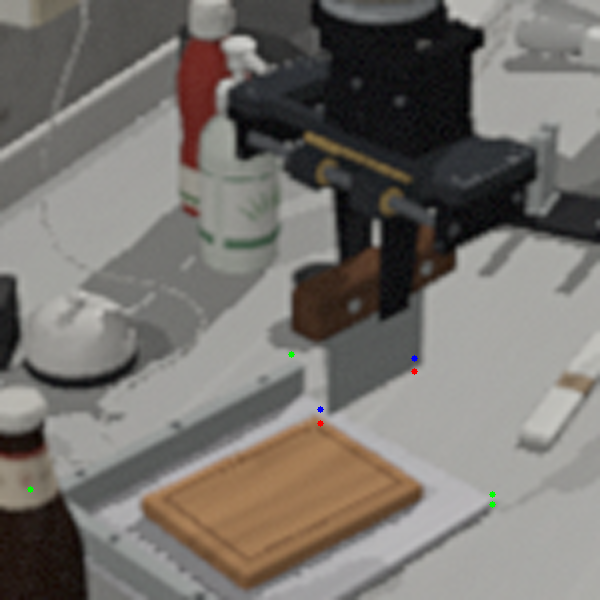

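The scraper is held and aligned with the station. After allowing for the constant scene-camera bias of about (+2,+1.4) px, the blade's lower edge at (328,413)–(422,362) matches the blue marks. So the scraper slipped up about 10 mm when I pressed down, and the lower edge is about 55 mm below the TCP. The same bias shows on the station corner, which supports the top-view positions. I'll lower the blade behind the board.

Call:
arm_command(targets=[[0,0,30,0,0],[0,0,60,0,0],[0,0,90,0,0],[0,0,115,0,0],[0,0,120,0,0]])

```text
t: 6.25
eef_pos: [474.0, 256.0, 70.2]
tcp_rot: [-3.138, 0.003, 1.279]
ft_force: [-0.2, 0.1, -1.2]
opening: 0.253
grip_force: 29.9
```

Call:
arm_command(targets=[[0,0,2,0,0],[0,0,4,0,0],[0,0,6,0,0],[0,0,6,0,0],[0,0,6,0,0]])

```text
t: 6.75
eef_pos: [475.4, 256.5, 67.2]
tcp_rot: [3.141, -0.0, 1.281]
ft_force: [-0.6, -0.0, -2.9]
opening: 0.25
grip_force: 29.9
```

Call:
arm_command(targets=[[0,4,0,0,0],[0,8,0,0,0],[0,12,0,0,0],[0,16,0,0,0],[0,20,0,0,0]])

```text
t: 7.25
eef_pos: [494.6, 250.5, 66.5]
tcp_rot: [-3.141, 0.0, 1.281]
ft_force: [-2.7, -0.1, -1.9]
opening: 0.254
grip_force: 29.9
```

Call:
arm_command(targets=[[0,4,0,0,0],[0,8,0,0,0],[0,12,0,0,0],[0,16,0,0,0],[0,20,0,0,0]])

```text
t: 7.75
eef_pos: [514.0, 245.0, 66.5]
tcp_rot: [3.141, -0.0, 1.281]
ft_force: [-1.8, 0.4, -2.7]
opening: 0.249
grip_force: 30.0
```

Call:
arm_command(targets=[[0,2,0,0,0],[0,4,0,0,0],[0,6,0,0,0],[0,8,0,0,0],[0,8,0,0,0]])

```text
t: 8.25
eef_pos: [521.6, 242.7, 66.7]
tcp_rot: [3.141, -0.0, 1.281]
ft_force: [-0.8, 0.1, -2.4]
opening: 0.249
grip_force: 30.0
```

Call:
arm_command(targets=[[0,1,0,0,0],[0,2,0,0,0],[0,3,0,0,0],[0,4,0,0,0],[0,4,0,0,0]])

```text
t: 8.75
eef_pos: [525.1, 241.6, 66.7]
tcp_rot: [3.142, 0.0, 1.281]
ft_force: [-2.7, 0.6, 1.0]
opening: 0.25
grip_force: 30.0
```

Call:
arm_command(targets=[[0,1,0,0,0],[0,1,0,0,0],[0,2,0,0,0],[0,2,0,0,0],[0,2,0,0,0]])

```text
t: 9.25
eef_pos: [527.0, 241.0, 66.6]
tcp_rot: [3.141, 0.0, 1.281]
ft_force: [-4.0, 1.3, 1.8]
opening: 0.247
grip_force: 30.0
```

Call:
arm_command(targets=[[0,1,0,0,0],[0,1,0,0,0],[0,2,0,0,0],[0,2,0,0,0],[0,2,0,0,0]])

```text
t: 9.75
eef_pos: [527.4, 240.8, 66.6]
tcp_rot: [-3.139, 0.001, 1.281]
ft_force: [-10.6, 5.2, 6.1]
opening: 0.247
grip_force: 30.0
```

```bash
cat >> h.py <<'E'
def board(env,name):
    c=env.read_camera("top");im=c["frame"][:,:,::-1]
    k=cv2.resize(im[180:293,96:224],None,fx=5,fy=5,interpolation=cv2.INTER_CUBIC);cv2.imwrite(name,k)
    c=env.read_camera("scene");im=c["frame"][:,:,::-1]
    k2=cv2.resize(im[220:310,195:325],None,fx=4,fy=4,interpolation=cv2.INTER_CUBIC)
    cv2.imwrite(name.replace(".png","s.png"),k2)
E
python3 -c "
from cell import env
from h import *
board(env,'pics/b4.png')"
```

```text
(no output)
```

View pics/b4s.png

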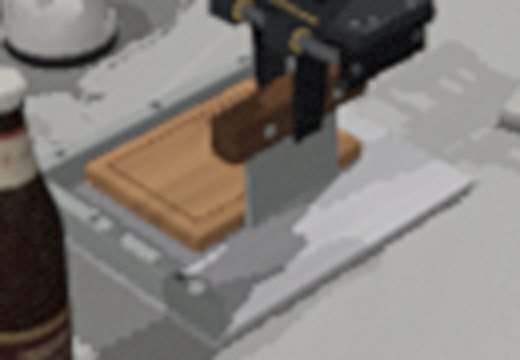

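The board lies along the +x fence, the TCP has stalled and the force is 11 N, so there is contact. The TCP is at station x = −29 as expected. Next I back off, lift, turn 90° and go to the −y side.

Call:
arm_command(targets=[[0,-8,0,0,0],[0,-20,0,0,0],[0,-20,-20,0,0],[0,-20,-40,0,0],[0,-20,-60,0,0]])

```text
t: 10.35
eef_pos: [509.4, 246.3, 127.2]
tcp_rot: [3.141, 0.0, 1.281]
ft_force: [0.0, 0.4, -1.3]
opening: 0.251
grip_force: 30.0
```

Call:
arm_command(targets=[[-19,15,0,8,0],[-38,30,0,16,0],[-57,45,0,24,0],[-76,60,0,32,0],[-95,76,0,40,0]])

```text
t: 10.85
eef_pos: [555.5, 132.6, 126.6]
tcp_rot: [3.141, -0.001, 0.578]
ft_force: [0.4, -0.7, -1.9]
opening: 0.251
grip_force: 29.9
```

Call:
arm_command(targets=[[0,0,0,8,0],[0,0,0,16,0],[0,0,0,24,0],[0,0,0,32,0],[0,0,0,40,0]])

```text
t: 11.35
eef_pos: [555.3, 133.5, 126.6]
tcp_rot: [3.141, -0.001, -0.121]
ft_force: [0.3, -1.4, -2.2]
opening: 0.251
grip_force: 29.9
```

Call:
arm_command(targets=[[0,0,0,8,0],[0,0,0,10,0],[0,0,10,10,0],[0,0,20,10,0],[0,0,20,10,0]])

```text
t: 11.85
eef_pos: [554.5, 133.3, 104.7]
tcp_rot: [3.14, 0.002, -0.289]
ft_force: [-1.0, 0.6, -2.4]
opening: 0.252
grip_force: 30.0
```

```bash
python3 -c "
from cell import env
from h import *
s=env.state();print(s['eef_pos'],s['tcp_rot'],s['joints'].round(2),s['ft_force'])
board(env,'pics/b5.png')"
```

```text
[554.45841049 133.34219481 104.74337931] [ 3.14036291e+00  2.38527277e-03 -2.88541406e-01] [ 0.12  0.55  1.8  -0.    0.79  1.98] [-1.0072202   0.56170534 -2.44968198]
```

View pics/b5s.png

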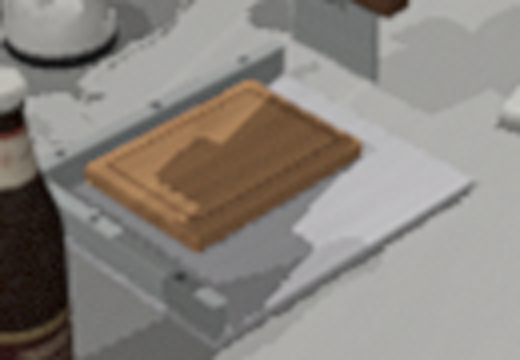

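The board lies along the +x fence, and the blade at the top right is clear on the −y side. Now I lower it and push toward +y, which is tool −y.

Call:
arm_command(targets=[[0,0,12,0,0],[0,0,24,0,0],[0,0,34,0,0],[0,0,40,0,0],[0,0,40,0,0]])

```text
t: 12.45
eef_pos: [555.3, 133.4, 65.9]
tcp_rot: [3.141, 0.001, -0.29]
ft_force: [0.8, 0.8, -1.3]
opening: 0.251
grip_force: 30.0
```

Call:
arm_command(targets=[[0,-4,0,0,0],[0,-8,0,0,0],[0,-12,0,0,0],[0,-16,0,0,0],[0,-20,0,0,0]])

```text
t: 12.95
eef_pos: [561.2, 153.0, 66.6]
tcp_rot: [3.142, -0.0, -0.289]
ft_force: [-0.3, 0.2, -1.5]
opening: 0.251
grip_force: 30.0
```

Call:
arm_command(targets=[[0,-4,0,0,0],[0,-8,0,0,0],[0,-12,0,0,0],[0,-16,0,0,0],[0,-20,0,0,0]])

```text
t: 13.45
eef_pos: [566.8, 171.9, 66.6]
tcp_rot: [3.141, 0.0, -0.29]
ft_force: [-0.1, -3.9, -0.9]
opening: 0.248
grip_force: 30.0
```

Call:
arm_command(targets=[[0,-2,0,0,0],[0,-4,0,0,0],[0,-6,0,0,0],[0,-8,0,0,0],[0,-8,0,0,0]])

```text
t: 13.95
eef_pos: [569.2, 179.7, 66.6]
tcp_rot: [-3.141, -0.0, -0.29]
ft_force: [-0.6, -1.1, -1.8]
opening: 0.251
grip_force: 30.0
```

Call:
arm_command(targets=[[0,-1,0,0,0],[0,-2,0,0,0],[0,-3,0,0,0],[0,-4,0,0,0],[0,-4,0,0,0]])

```text
t: 14.45
eef_pos: [570.3, 183.4, 66.6]
tcp_rot: [-3.142, -0.0, -0.29]
ft_force: [-0.7, -1.8, 0.1]
opening: 0.254
grip_force: 30.0
```

Call:
arm_command(targets=[[0,-1,0,0,0],[0,-1,0,0,0],[0,-2,0,0,0],[0,-2,0,0,0],[0,-2,0,0,0]])

```text
t: 14.95
eef_pos: [570.8, 185.3, 66.6]
tcp_rot: [-3.142, -0.0, -0.29]
ft_force: [-0.3, -1.9, -1.3]
opening: 0.252
grip_force: 30.0
```

Call:
arm_command(targets=[[0,-1,0,0,0],[0,-1,0,0,0],[0,-2,0,0,0],[0,-2,0,0,0],[0,-2,0,0,0]])

```text
t: 15.45
eef_pos: [571.4, 187.2, 66.6]
tcp_rot: [-3.142, -0.0, -0.29]
ft_force: [-1.3, -2.3, -1.1]
opening: 0.252
grip_force: 30.0
```

Call:
arm_command(targets=[[0,-1,0,0,0],[0,-1,0,0,0],[0,-2,0,0,0],[0,-2,0,0,0],[0,-2,0,0,0]])

```text
t: 15.95
eef_pos: [571.7, 188.5, 66.6]
tcp_rot: [3.141, 0.0, -0.29]
ft_force: [-2.1, -6.9, 0.1]
opening: 0.249
grip_force: 30.0
```

Call:
arm_command(targets=[[0,-1,0,0,0],[0,-1,0,0,0],[0,-2,0,0,0],[0,-2,0,0,0],[0,-2,0,0,0]])

```text
t: 16.45
eef_pos: [571.8, 189.2, 66.6]
tcp_rot: [3.138, 0.001, -0.289]
ft_force: [-2.2, -14.5, 3.0]
opening: 0.249
grip_force: 30.0
```

Call:
arm_command(targets=[[0,6,0,0,0],[0,16,0,0,0],[0,26,0,0,0],[0,40,-20,0,0],[0,60,-50,0,0]])

```text
t: 16.95
eef_pos: [554.4, 132.9, 115.8]
tcp_rot: [3.141, 0.003, -0.289]
ft_force: [0.7, 0.2, -1.8]
opening: 0.253
grip_force: 30.0
```

Call:
arm_command(targets=[[0,40,-20,0,0],[0,80,-40,0,0],[0,120,-60,0,0],[0,160,-60,0,0],[0,160,-60,0,0]])

```text
t: 17.45
eef_pos: [508.6, -23.5, 177.4]
tcp_rot: [3.141, -0.001, -0.293]
ft_force: [-0.0, 0.7, -2.3]
opening: 0.248
grip_force: 30.0
```

```bash
python3 - <<'E'
from cell import env
from h import *
s=env.state();print(s["t"],s['eef_pos'],s['tcp_rot'],s['joints'].round(2),s['ft_force'])
board(env,'pics/b6.png')
c=env.read_camera("top")
b=blob(c,(100,180,220,290),(5,110,80),(25,255,255));r=rect(c,b,22);print(r)
a=-.2903;R=np.array([[np.cos(a),-np.sin(a)],[np.sin(a),np.cos(a)]]);print(R.T@(np.array(r[0])-[557.7,240.5]))
E
```

```text
17.45 [508.59003791 -23.48421175 177.36970887] [ 3.14136470e+00 -1.40808752e-03 -2.93461690e-01] [-0.18  0.37  1.88 -0.    0.88  1.69] [-0.01756425  0.67391451 -2.2836269 ]
((591.7634887695312, 259.87353515625), (149.33851623535156, 108.9610595703125), 73.30769348144531)
[27.09273126 28.31323091]
```

View pics/b6.png

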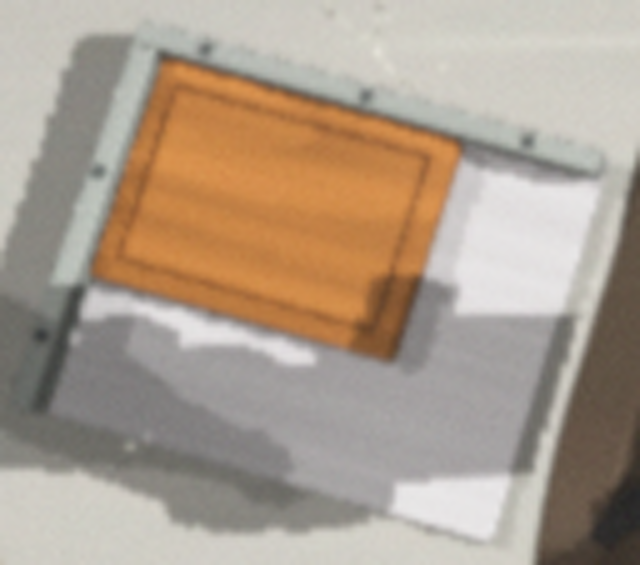

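The board sits against both fences: its top-left corner at (160,58) lies in the fence corner. Measured, it is at station (27.1, 28.3) and parallel to within 0.002 rad. Now back to the rest.

Call:
arm_command(targets=[[18.5,38.5,0,-4.5,0],[37,77,0,-9,0],[56,116,0,-13,0],[75,155,0,-18,0],[93.5,193,0,-22,0]])

```text
t: 18.1
eef_pos: [544.9, -232.2, 176.2]
tcp_rot: [-3.141, 0.0, 0.099]
ft_force: [0.7, -0.0, -1.9]
opening: 0.246
grip_force: 30.0
```

Call:
arm_command(targets=[[0,0,0,0,0],[0,0,0,0,0],[0,0,0,0,0],[0,0,0,0,0],[0,0,0,0,0]])

```text
t: 18.6
eef_pos: [544.3, -230.5, 176.8]
tcp_rot: [3.142, -0.0, 0.096]
ft_force: [0.3, -0.4, -1.8]
opening: 0.253
grip_force: 30.0
```

```bash
python3 - <<'E'
from cell import env
from h import *
P=[]
for i in range(6):
    env.read_camera("scene");s=env.state();P.append(np.r_[s["eef_pos"],s["tcp_rot"][2]])
print(np.mean(P,0),np.std(P,0))
c=env.read_camera("scene");im=c["frame"][:,:,::-1]
cv2.imwrite("pics/r7.png",cv2.resize(im[110:210,285:395],None,fx=5,fy=5,interpolation=cv2.INTER_CUBIC))
E
```

```text
[ 5.44249791e+02 -2.31122913e+02  1.76779137e+02  9.48809749e-02] [0.04668415 0.26402688 0.04504506 0.00035465]
```

View pics/r7.png

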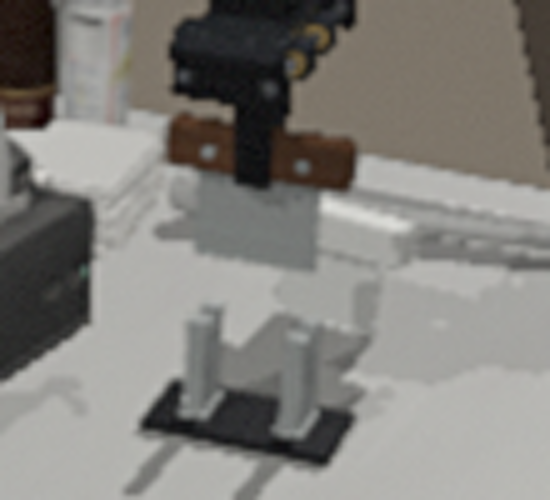

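The scraper hangs upright in the grip above the posts (posts at (200,355) and (300,375), blade edge at about (255,260)). I'll correct by about (−2, +4) mm and lower it.

Call:
arm_command(targets=[[-2,4,0,0,0],[-2,4,10,0,0],[-2,4,20,0,0],[-2,4,30,0,0],[-2,4,38,0,0]])

```text
t: 19.45
eef_pos: [542.2, -235.6, 137.2]
tcp_rot: [-3.141, 0.001, 0.094]
ft_force: [0.6, 0.6, -2.1]
opening: 0.251
grip_force: 30.0
```

Call:
arm_command(targets=[[0,0,3,0,0],[0,0,6,0,0],[0,0,9,0,0],[0,0,12,0,0],[0,0,15,0,0]])

```text
t: 19.95
eef_pos: [542.6, -235.8, 123.6]
tcp_rot: [3.141, -0.0, 0.094]
ft_force: [-0.3, -0.1, -2.1]
opening: 0.253
grip_force: 30.0
```

Call:
arm_command(targets=[[0,0,8,0,0],[0,0,16,0,0],[0,0,24,0,0],[0,0,32,0,0],[0,0,40,0,0]])

```text
t: 20.45
eef_pos: [542.5, -235.7, 82.8]
tcp_rot: [-3.142, 0.0, 0.094]
ft_force: [-0.4, 0.8, -1.3]
opening: 0.252
grip_force: 30.0
```

Call:
arm_command(targets=[[0,0,2,0,0],[0,0,4,0,0],[0,0,6,0,0],[0,0,6,0,0],[0,0,6,0,0]])

```text
t: 20.95
eef_pos: [542.6, -235.8, 77.8]
tcp_rot: [3.141, -0.0, 0.094]
ft_force: [0.9, -0.2, -1.9]
opening: 0.251
grip_force: 30.0
```

Call:
arm_command(targets=[[0,0,1,0,0],[0,0,2,0,0],[0,0,3,0,0],[0,0,3,0,0],[0,0,3,0,0]])

```text
t: 21.45
eef_pos: [542.6, -235.8, 75.3]
tcp_rot: [3.141, -0.0, 0.094]
ft_force: [-2.5, 0.6, 5.2]
opening: 0.25
grip_force: 30.0
```

Call:
arm_command(targets=[[0,0,0.5,0,0],[0,0,1,0,0],[0,0,1,0,0],[0,0,1,0,0],[0,0,1,0,0]])

```text
t: 21.95
eef_pos: [542.6, -235.8, 75.3]
tcp_rot: [3.141, -0.001, 0.094]
ft_force: [-5.2, 3.3, 16.7]
opening: 0.251
grip_force: 30.0
```

Call:
arm_command(targets=[[0,0,-1,0,0],[0,0,-1,0,0.5],[0,0,-1,0,0.7],[0,0,-1,0,0.7],[0,0,-1,0,0.7]])

```text
t: 22.45
eef_pos: [542.6, -235.8, 74.5]
tcp_rot: [3.142, 0.0, 0.094]
ft_force: [0.5, 0.9, 0.8]
opening: 0.529
grip_force: 0.0
```

Call:
arm_command(targets=[[0,0,0,0,0.9],[0,0,0,0,0.9],[0,0,0,0,0.9],[0,0,-5,0,0.9],[0,0,-15,0,0.9]])

```text
t: 22.95
eef_pos: [542.3, -235.6, 89.7]
tcp_rot: [-3.141, 0.001, 0.094]
ft_force: [-0.1, 0.7, 0.5]
opening: 0.89
grip_force: 0.0
```

Call:
arm_command(targets=[[0,0,-25,0,0.9],[0,0,-55,0,0.9],[0,0,-95,0,0.9],[0,0,-130,0,0.9],[0,0,-130,0,0.9]])

```text
t: 23.45
eef_pos: [544.0, -236.5, 225.3]
tcp_rot: [3.137, -0.007, 0.094]
ft_force: [-0.1, -0.7, 0.0]
opening: 0.9
grip_force: 0.0
```

Call:
arm_command(targets=[[-40,10,0,0,0.9],[-80,50,0,0,0.9],[-110,90,0,0,0.9],[-140,130,0,0,0.9],[-160,170,0,0,0.9]])

```text
t: 23.95
eef_pos: [398.0, -420.0, 220.1]
tcp_rot: [3.141, -0.0, 0.094]
ft_force: [1.7, 0.5, 0.6]
opening: 0.901
grip_force: 0.0
```

```bash
python3 - <<'E'
from cell import env
from h import *
s=env.state();print(s["t"],s['eef_pos'],s['ft_force'])
c=env.read_camera("top");f=c["frame"][:,:,::-1]
b=blob(c,(100,180,220,290),(5,110,80),(25,255,255));print("board",rect(c,b,22))
h=blob(c,(340,200,385,275),(0,70,20),(20,255,255));print("handle",rect(c,h,108))
d=env.read_camera("scene")["frame"][:,:,::-1]
A=cv2.resize(f[200:275,335:385],None,fx=7,fy=7);B=cv2.resize(d[140:215,300:362],None,fx=7,fy=7)
cv2.imwrite("pics/fin.png",np.hstack([A,B]))
E
```

```text
23.95 [ 397.99517653 -420.04002118  220.10828759] [1.69882829 0.5493832  0.55259851]
board ((591.75244140625, 259.83673095703125), (149.41546630859375, 108.96101379394531), 73.30772399902344)
handle ((540.2651977539062, -235.38706970214844), (118.37826538085938, 27.487689971923828), 5.523001670837402)
```

View pics/fin.png

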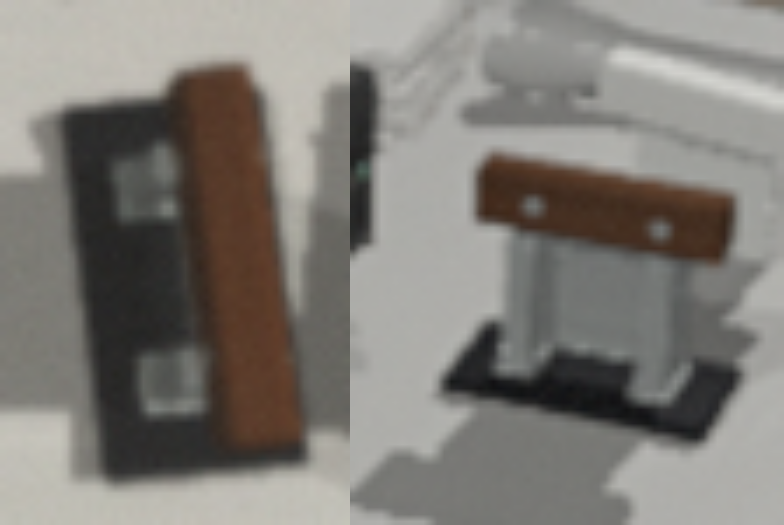

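The handle rests flat on the posts (centre at about (600,205) in the right-hand crop), within 2 mm of where it started. The board hasn't moved. Handing in.

Call:
arm_command(targets=[[0,0,0,0,0.9],[0,0,0,0,0.9],[0,0,0,0,0.9]])

```text
t: 24.35
eef_pos: [400.3, -417.8, 219.8]
tcp_rot: [-3.142, -0.0, 0.096]
ft_force: [0.3, 0.9, -0.1]
opening: 0.899
grip_force: 0.0
```

```bash
python3 -c "
from cell import env
print(env.job_done())"
```

```text
the job is handed in; nothing more can be done
None
```

The job is handed in at about 24 s (no verdict came back): the last images show the board square in the corner against both fences and the scraper hanging in its rest within 2 mm of its start; I did not re-measure the bell, cup and cutlery.

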